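# Scoop ball knobs into the bowl feeder

## Task

Take the scoop, scoop up at least three ball knobs from the galvanised tray in one load and tip them into the press's bowl feeder, then stand the scoop back on its rubber rest board. Use the scoop, never the fingers, for the ball knobs; spill none on the table, and leave the other things on the bench alone.

Things in the scene. Friction and masses are not known exactly. Their poses are not given: they have to be found in the camera images.
- scoop: sheet-steel scoop, 0.22 kg: flat pan 110 long (x) x 110 wide (y), sheet 1.5 thick, open at the -x edge (lip); side walls 34 high (14 over the front 22), back wall 45 high. Origin: centre of the pan's underside; z up, -x towards the lip
- scoop_grip (a point): point to take the scoop by, at scoop (8, 0, 88): on the centre line of a wooden grip bar 20 wide (y), 22 high, from x = -27 to +67, that runs above the pan along x; a post behind the back wall (x 55 to 67) carries it
- scoop_lip (a point): middle of the lip's lower edge, scoop frame (-55, 0, 0)
- scoop_load (a point): middle of the pan, 15 above its underside
- rest: black rubber rest board fixed on the table, 160 (x) x 140 (y) x 6 thick, where the scoop stands at the start; origin at the centre of its underside
- tray: open galvanised tray fixed on the table, outside 284 long (x) x 136 wide (y) x 48 high, walls and floor 3 thick; origin at the centre of its underside, x along its length, -x end nearer the robot. Inside its -x end a ramp rises from the floor at x = -109 to the wall's top at x = -139. The ball knobs start side by side in its -x half; its far half is empty
- feeder: bowl feeder fixed on the table: grey drum with a round open steel bowl on top, 200 outer rim diameter (194 inside), rim 105 above the table, inner floor 49 above the table and about 180 wide; origin at the centre of its underside
- feeder_in (a point): centre of the bowl's inner floor
- knob1: one of six alike black plastic ball knobs, 35 diameter, 35 g, with a small brass insert; it rolls; origin at its centre
- knob2: one of six alike black plastic ball knobs, 35 diameter, 35 g, with a small brass insert; it rolls; origin at its centre
- knob3: one of six alike black plastic ball knobs, 35 diameter, 35 g, with a small brass insert; it rolls; origin at its centre
- knob4: one of six alike black plastic ball knobs, 35 diameter, 35 g, with a small brass insert; it rolls; origin at its centre
- knob5: one of six alike black plastic ball knobs, 35 diameter, 35 g, with a small brass insert; it rolls; origin at its centre
- knob6: one of six alike black plastic ball knobs, 35 diameter, 35 g, with a small brass insert; it rolls; origin at its centre
- oil_bottle: white plastic oil bottle, 60 dia x 130 high, standing (bystander); origin on the object
- jar: closed glass jar, 72 dia x 90 high, standing (bystander); origin on the object
- mug: white ceramic mug, 80 dia x 90 high, standing (bystander); origin on the object
- wrench: steel wrench 180 long, lying (bystander); origin on the object
- hammer: hammer 260 long, lying (bystander); origin on the object
- brush: bench brush 200 long, lying (bystander); origin on the object

How it is judged:
By the outcome, as a careful person would: the job done as asked, in the order asked, and still so for the second after the job is handed in, with the robot touching nothing.
It also fails if it takes over 64 s, if anything falls off the work surface, if the arm or the gripper's body presses on something with over 40 N, if the wrist force passes 120 N, or if a joint passes its speed limit or range.

## Robot

A 6-joint arm with a two-finger parallel gripper is mounted at the origin on the work surface. World frame = base frame: x ahead of the robot, y to its left, z up, the work surface at z = 0. Lengths are in m, angles in rad, forces in N, time in s.
With the tool pointing down it reaches from about 0.425 to 1.125 m from the base axis. Payload 14.9 kg.
Tool frame: the origin (TCP) lies at the very end of the fingers, on their centre line; the grasp point (between the pads) lies 19 mm behind it; z points along the fingers, y is the direction in which the jaws open and shut (so a half turn about z gives the same grasp; the last joint's range is limited). The gripper opens to 91 mm and grips with 3 to 60 N. Pads are 32 mm wide; open, the fingers measure 118 mm over their backs; the gripper's body (76 mm by 178 mm) begins 60 mm behind the grasp point.
Start: joints at [1.205, 0.379, 1.734, -0, 1.028, -0.033], TCP at [0.229, 0.662, 0.214] pointing down, gripper open.
Joint ranges: [-2.77, 2.77], [-0.74, 2.19], [0, 2.66], [-1.06, 4.2], [0.31, 2.87], [-3.08, 3.08]. Speed limits (rad/s): [1.89, 1.89, 2.39, 3.14, 3.14, 3.14].

## Interface

Orientations are given as [roll, pitch, yaw] about the fixed x, y, z axes, in that order (R = Rz(yaw) Ry(pitch) Rx(roll)).
In Python, from cell import robot gives the robot as it stands.
- The arm moves only by the tool carry_out, never from a script. Its argument "motion" is a list that holds one entry, the list of rows, each a list of 6 numbers: the shift along the world's x, y, z in mm, then the turn, a rotation vector about the world's x, y, z in rad. In form: [[[tx, ty, tz, ax, ay, az], ...]]. A call has 1 to 20 rows; each row shifts and turns the pose as measured when the row begins; what a row does not reach is not made up. A row lasts 1/8 s, in which the tool goes at most 62.5 mm and 10.7 degrees, less where a joint would pass 70% of its speed; a pose out of reach is approached as far as the arm can. A call with a gripper value outside its range is refused whole. "hand" is the opening, from 0 (shut) to 1 (fully open), set as the call begins (left out, the last holds). The fingers move at their own pace and stop on an object; "newtons" is the grip in N (left out, the last holds). Time passes only in rows, so rows that do not move let the fingers close. It gives the time, the measured TCP pose, the force and the opening at its end, in the units of the state.
- robot.state(): the state, without advancing time (a new reading comes with each control period).
- robot.capture(name): name is "scene" or "top"; returns (picture, depth): 384x512x3 uint8, red, green, blue; 384x512 float32, m along the optical axis (not along the pixel's ray), 0 where there is no reading.
- robot.camera_model(name): a dict with "mtx" (3x3 intrinsics, pixels), "rvec" (rotation vector, rad) and "tvec" (3), from world to camera coordinates, as OpenCV has them. Camera axes: x right, y down, z forward; pixel columns grow to the right and rows downward; lengths in m; the calibration is good to about 2 mm. A picture is of the moment at which its call begins. camera_model takes no time and is no camera call.
- robot.sign_off(): hands the job in, once; it reports no verdict.
Trained networks look in the newest picture that a camera, given by its name, has taken for a name from the list of things; names that differ only in an ending like _2 or _b are one class to them, and where a whole thing is asked for, a point or a joint stands for the part that bears it (a point fixed in the world has none). Each returns a list of dicts, best first, with "score" (0 to 1); they miss things now and then, are a little off and sometimes report something else, mostly with a low value. They report only what shows in the picture. A call takes as long as a camera call.
- robot.spot_in(target, camera): "bbox" ([left, top, right, bottom] in pixels, round what is visible of it).
- robot.silhouettes(target, camera): "mask" (384x512 bool, what is visible of it) and "bbox" ([left, top, right, bottom] in pixels, round what is visible of it).
- robot.tip_of(target, camera): "point" ([row, column] in pixels: a listed point, or the origin of a listed thing).
The state is a dict: "t": time; "q": joint angles; "qvel": joint speeds; "joint_torque": joint torques, N m; "tool_pos": TCP position; "tool_rot": TCP orientation; "wrist_force": force on the tool from outside, world axes, zero at the start; "torque": the same for the moment, N m; "gripper_width": finger opening in m.
Only numpy, scipy, OpenCV 4.12 (cv2) and the standard library are available. Lean on these libraries where they do the work, as an engineer would, in place of code of your own. Each camera call takes 0.05 s, during which the arm holds its last target. There are 200 camera calls.

## Working session

There is one attempt and no reset: what is moved stays moved. The work goes in short steps, Python scripts to look and compute and a tool call to move; the robot and the scene stay as the last step left them, time stands still between calls to the robot, and variables do not carry over. Pictures are saved under pics/ and viewed, about 8 in all and at most 12, crops included, and the job is handed in when it is done.

Besides the shell and the picture viewer there is one more tool, called as name(argument=value, ...), one argument or row to a line, values as JSON. carry_out: Moves the arm, as the interface text tells. Its arguments: {"type":"object","properties":{"motion":{"type":"array"},"hand":{"type":"number"},"newtons":{"type":"number"}},"required":["motion"]}

```bash
ls; mkdir -p pics; cat > h.py <<'E'
import numpy as np, cv2
from cell import robot
def cam(n):
    m=robot.camera_model(n); R=cv2.Rodrigues(np.array(m["rvec"],float))[0]; return np.array(m["mtx"]),R,np.array(m["tvec"],float).ravel()
def world(n,depth):
    K,R,t=cam(n); h,w=depth.shape; u,v=np.meshgrid(np.arange(w),np.arange(h))
    P=np.stack([(u-K[0,2])/K[0,0]*depth,(v-K[1,2])/K[1,1]*depth,depth],-1)
    W=(P-t)@R; W[depth<=0]=np.nan; return W
def ray_z(n,rc,z):
    K,R,t=cam(n); d=R.T@np.linalg.inv(K)@np.array([rc[1],rc[0],1.]); c=-R.T@t
    return c+d*(z-c[2])/d[2]
E
python3 - <<'E'
from h import *
for n in("scene","top"):
    p,d=robot.capture(n); cv2.imwrite(f"pics/{n}0.png",p[...,::-1]); np.save(f"{n}0.npy",d)
    K,R,t=cam(n); print(n,K[0,0],-R.T@t, R[2])
for x in["scoop","rest","tray","feeder","knob1","oil_bottle","jar","mug","wrench","hammer","brush"]:
    for n in("top",):
        print(x,[(np.round(r["score"],2),np.round(r["bbox"])) for r in robot.spot_in(x,n)][:7])
print(robot.state())
E
```

```text
pics
scene 443.31568334075024 [1.32741116 0.76113847 0.80267533] [-0.57359038 -0.59916734 -0.55856296]
top 406.11029069841857 [ 0.36183506 -0.00163553  1.48612632] [ 0.1567218   0.01555798 -0.98752024]
scoop [(np.float64(0.65), array([245., 182., 276., 218.]))]
rest [(np.float64(0.68), array([241., 183., 282., 226.]))]
tray []
feeder [(np.float64(0.61), array([300., 198., 356., 253.]))]
knob1 [(np.float64(0.61), array([203., 231., 213., 237.])), (np.float64(0.54), array([194., 217., 204., 223.])), (np.float64(0.53), array([182., 226., 186., 234.])), (np.float64(0.52), array([183., 213., 192., 224.])), (np.float64(0.44), array([205., 217., 215., 228.]))]
oil_bottle [(np.float64(0.63), array([296., 190., 359., 254.])), (np.float64(0.49), array([241., 181., 280., 227.])), (np.float64(0.47), array([184., 216., 192., 227.]))]
jar [(np.float64(0.95), array([334., 145., 355., 168.]))]
mug [(np.float64(0.95), array([244., 130., 273., 159.])), (np.float64(0.62), array([246., 183., 278., 220.])), (np.float64(0.52), array([176., 167., 227., 249.]))]
wrench [(np.float64(0.64), array([256., 231., 266., 280.]))]
hammer [(np.float64(0.94), array([122., 191., 148., 261.]))]
brush [(np.float64(0.95), array([381., 192., 397., 250.]))]
{'t': 0.65, 'q': array([ 1.20470691e+00,  3.78901120e-01,  1.73417746e+00,  1.92199991e-05,
        1.02849052e+00, -3.32782087e-02]), 'qvel': array([-0.00013545, -0.00042352, -0.00014058, -0.00010997,  0.00042248,
        0.00040087]), 'joint_torque': array([ 1.71876960e-03, -7.63463759e+01, -4.34659946e+01,  6.52182824e-02,
        3.88562854e-02, -1.47083438e-05]), 'tool_pos': array([0.22868814, 0.66162123, 0.21394215]), 'tool_rot': array([ 3.14156857e+00, -1.56699652e-05,  2.80877152e+00]), 'wrist_force': array([ 0.00676935, -0.42346194,  0.18015005]), 'torque': array([-0.00652539,  0.0028643 , -0.00455277]), 'gripper_width': 0.09124220361332597}
```

View pics/top0.png

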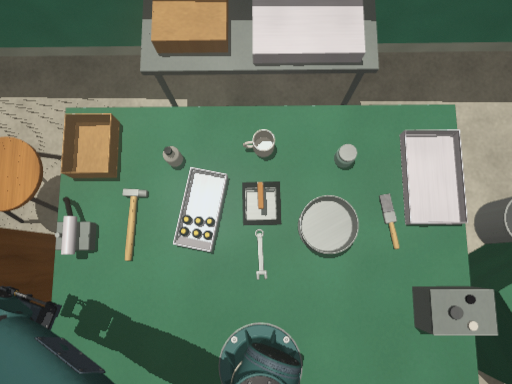

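View pics/scene0.png

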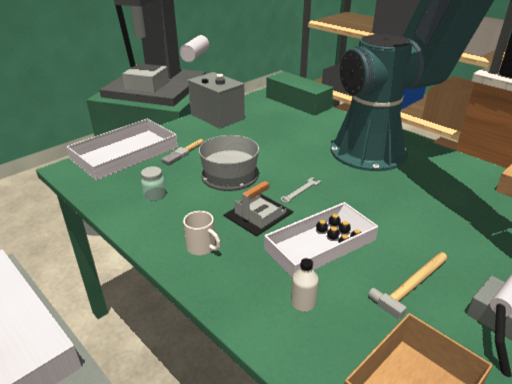

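The top view shows the scoop on its rest at about (261,203), the tray with six knobs at (202,209) and the bowl at (329,225). The lip seems to face the robot. The wrench (261,254) lies just below the rest. Next I'll get the poses.

```bash
python3 - <<'E'
from h import *
d=np.load("top0.npy"); W=world("top",d); p=cv2.imread("pics/top0.png")
def rect(mask,name):
    P=W[mask][:,:2].astype(np.float32); r=cv2.minAreaRect(P); print(name,np.round(r[0],4),np.round(r[1],4),round(r[2],2),"n",len(P))
def box(l,t,r,b):
    m=np.zeros(d.shape,bool); m[t:b,l:r]=1; return m
z=W[...,2]
print("table z",np.nanmedian(z[300:320,150:200]))
tb=box(168,160,232,256)
rect(tb&(z>.03)&(z<.06),"tray top"); rect(tb&(z>.040)&(z<.056),"tray rim")
sb=box(238,176,286,230)
rect(sb&(z>.088)&(z<.13),"grip"); rect(sb&(z>.012)&(z<.075),"scoop body"); rect(sb&(p.max(2)<60),"rest?")
fb=box(292,188,366,262)
P=W[fb&(z>.095)&(z<.115)][:,:2].astype(np.float32); print("feeder",cv2.minEnclosingCircle(P))
np.set_printoptions(linewidth=250)
print((z[178:228:2,240:284:2]*1000).round())
for s in ["scoop","scoop_grip","scoop_lip","scoop_load","rest","tray","feeder","feeder_in","knob1"]:
    for n in("top","scene"):
        zz=dict(scoop=.006,scoop_grip=.094,scoop_lip=.006,scoop_load=.021,rest=0,tray=0,feeder=0,feeder_in=.049,knob1=.0205)[s]
        print(s,n,[(round(r["score"],2),np.round(r["point"]),np.round(ray_z(n,r["point"],zz)[:2],3)) for r in robot.tip_of(s,n)][:6])
a=cv2.resize(p[160:262,165:365],None,fx=4,fy=4,interpolation=cv2.INTER_CUBIC)
s=cv2.imread("pics/scene0.png")[170:280,190:390]; a=a[:,:800]; b=cv2.resize(s,None,fx=1.6,fy=1.6)
b=cv2.copyMakeBorder(b,0,0,0,800-b.shape[1],cv2.BORDER_CONSTANT); cv2.imwrite("pics/c1.png",np.vstack([a,b]))
E
```

```text
table z 1.047171156366826e-06
tray top [0.5611 0.2511] [0.2157 0.3033] 78.58 n 821
tray rim [0.5595 0.251 ] [0.2148 0.3003] 78.58 n 414
grip [ 0.5832 -0.0011] [0.0945 0.0195] 2.43 n 158
scoop body [ 0.5567 -0.0028] [0.1698 0.1196] 9.89 n 141
rest? [0. 0.] [0. 0.] 0.0 n 0
feeder ((0.4830411970615387, -0.23475927114486694), 0.10054244101047516)
[[ -8.  -5.   0.  -3.  -6.  -4.  -4.   5.  -4.  -4.   2.  -0.   4.  -6.  -4.  -0.  -2.   2.   0.  -4.  -1.  -1.]
 [ -3.   2.   0.   1.   1.  -3.   1.  -3.  -3.  -2.   1.   0.   2.  -1.   4.   0.  -1.   2.   2.  -1.   2.   4.]
 [  1.   5.   6.   2.   5.   5.   3.   1.   9. 115. 103. 104.   0.   3.   1.   3.   5.  10.   8.   5.  -1.  -0.]
 [  2.   3.   5.   4.   3.   8.   9.   1.   8. 104. 104. 102.  14.   6.   4.  10.   7.   3.  11.   5.   5.  -0.]
 [  7.   2.   3.   3.   7.   9.   4.   8.  10. 108. 109. 101.  -0.  10.   5.   3.   9.   6.   4.   4.   1.  -2.]
 [ -0.  13.   7.  46.  45.  44.  44.  42.  34. 101. 102. 108.  34.  29.  33.  29.  27.  27.  -1.   7.  -4.   6.]
 [ -9.   7.   8.   3.   9.   4.   5.   7.   4. 103. 105. 106.   4.  11.   2. 
[... 3469 characters left out ...]
, array([161., 228.]), array([ 0.48 , -0.246]))]
knob1 top [(0.63, array([216., 190.]), array([0.517, 0.255])), (0.62, array([237., 208.]), array([0.442, 0.188])), (0.61, array([232., 195.]), array([0.462, 0.234])), (0.58, array([219., 195.]), array([0.506, 0.235])), (0.51, array([223., 209.]), array([0.493, 0.183])), (0.37, array([147., 261.]), array([ 0.776, -0.008]))]
knob1 scene [(0.69, array([225., 324.]), array([0.494, 0.18 ])), (0.67, array([220., 337.]), array([0.45 , 0.193])), (0.51, array([194., 151.]), array([ 0.759, -0.299])), (0.49, array([301., 302.]), array([0.753, 0.324])), (0.48, array([236., 354.]), array([0.475, 0.271])), (0.44, array([232., 336.]), array([0.494, 0.224]))]
```

View pics/c1.png

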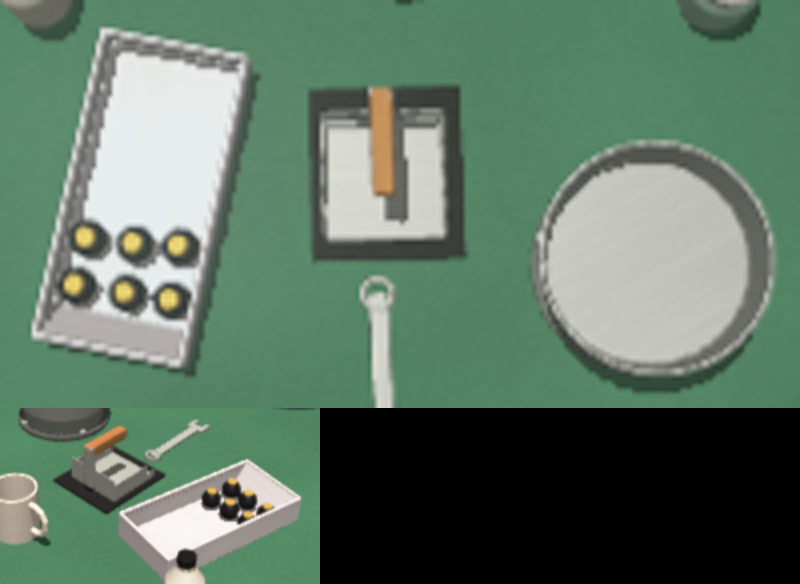

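Scoop: bar centre (0.583, -0.001), yaw about +2.4°, lip toward the robot. The pan sits on the black rest, and the two rows of three knobs lie against the tray's ramp end. I'll move over the scoop; the tray measurement comes after.

carry_out(
  motion=[
    [[25,-48,0,0,0,0.027],[25,-48,0,0,0,0.027],[25,-48,0,0,0,0.027],[25,-48,0,0,0,0.027],[25,-48,0,0,0,0.027],[25,-48,0,0,0,0.027],[25,-48,0,0,0,0.027],[25,-48,0,0,0,0.027],[25,-48,0,0,0,0.027],[25,-48,0,0,0,0.027],[25,-48,0,0,0,0.027],[25,-48,0,0,0,0.027],[25,-48,0,0,0,0.027],[17,-40,0,0,0,0.023],[0,0,0,0,0,0]],
  ],
  hand=0.6,
  newtons=60,
)

```text
t: 3.42
tool_pos: [0.5794, -0.0243, 0.2168]
tool_rot: [3.138, 0.007, -3.086]
wrist_force: [-0.2, 0.2, 0.0]
gripper_width: 0.0547
```

```bash
python3 - <<'E'
from h import *
q=np.array([[105,30],[248,52],[190,368],[35,335]])/4+[165,160]
P=np.array([ray_z("top",(r,c),.048)[:2] for c,r in q],np.float32); print(P.round(4)); print(cv2.minAreaRect(P))
a=(P[0]+P[1])/2-(P[2]+P[3])/2; ctr=P.mean(0); psi=np.arctan2(a[1],a[0]); print("ctr",ctr,"psi",psi,"len",np.linalg.norm(a))
# refine with depth rim points inside a slightly bigger box
d=np.load("top0.npy"); W=world("top",d); R=np.array([[np.cos(psi),np.sin(psi)],[-np.sin(psi),np.cos(psi)]])
L=(W[...,:2]-ctr)@R.T; m=(abs(L[...,0])<.155)&(abs(L[...,1])<.08)&(W[...,2]>.036)&(W[...,2]<.06)
for nm,sel in [("+y",(abs(L[...,0])<.11)&(L[...,1]>.05)),("-y",(abs(L[...,0])<.11)&(L[...,1]<-.05)),("+x",(L[...,0]>.12)&(abs(L[...,1])<.05)),("-x",(L[...,0]<-.12)&(abs(L[...,1])<.05))]:
    k=L[m&sel]; print(nm,len(k),np.median(k,0).round(4), np.polyfit(k[:,0],k[:,1],1) if 'y' in nm else np.polyfit(k[:,1],k[:,0],1))
# knobs: yellow
p=cv2.imread("pics/top0.png"); hsv=cv2.cvtColor(p,cv2.COLOR_BGR2HSV); y=((hsv[...,0]>18)&(hsv[...,0]<35)&(hsv[...,1]>90)&(hsv[...,2]>120)).astype(np.uint8)
n,_,st,c=cv2.connectedComponentsWithStats(y[200:250,170:230])
for i in range(1,n):
    w=ray_z("top",(c[i][1]+200,c[i][0]+170),.036)[:2]; print(st[i][4],w.round(4),((w-ctr)@R.T).round(4))
s=robot.state(); print(s["tool_pos"],s["tool_rot"],s["q"].round(3),s["gripper_width"])
E
```

```text
[[0.692  0.2476]
 [0.6707 0.1174]
 [0.3876 0.1664]
 [0.4169 0.3038]]
((0.5411510467529297, 0.21102933585643768), (0.14038243889808655, 0.2873348295688629), 80.1846694946289)
ctr [0.54183394 0.20876902] psi -0.18617423 len 0.284017
+y 114 [-0.0176  0.0714] [0.02257385 0.06948777]
-y 101 [-0.0048 -0.0604] [-0.01383798 -0.0603592 ]
+x 41 [ 0.1405 -0.0006] [0.00889906 0.14080068]
-x 90 [-0.1358  0.0004] [ 0.02819995 -0.13552224]
23 [0.5064 0.2651] [-0.0453  0.0488]
21 [0.5013 0.2227] [-0.0425  0.0062]
21 [0.498  0.1817] [-0.0381 -0.0347]
24 [0.4642 0.2749] [-0.0885  0.0506]
22 [0.457  0.2287] [-0.087   0.0038]
22 [0.4504 0.1889] [-0.0862 -0.0365]
[ 0.57942316 -0.02429239  0.21682468] [ 3.13775597  0.00651822 -3.0861856 ] [-0.084  0.186  1.982  0.006  0.968 -1.714] 0.05473869996184357
```

carry_out(
  motion=[
    [[-8,23,-20,0,0,-0.013],[0,0,-40,0,0,0],[0,0,-40,0,0,0],[0,0,-25,0,0,0],[0,0,0,0,0,0]],
  ],
)

```text
t: 4.05
tool_pos: [0.5703, 0.002, 0.0897]
tool_rot: [3.137, 0.008, -3.1]
wrist_force: [-0.1, -1.4, 0.2]
gripper_width: 0.0545
```

```bash
python3 - <<'E'
from h import *
p,d=robot.capture("scene"); s=robot.state(); print(s["tool_pos"],s["tool_rot"],s["q"].round(3),s["wrist_force"])
a=cv2.resize(p[120:240,200:340,::-1],None,fx=4,fy=4,interpolation=cv2.INTER_CUBIC); cv2.imwrite("pics/c2.png",a)
E
```

```text
[0.57101791 0.0019511  0.09081105] [ 3.13750398  0.00999417 -3.0999886 ] [-0.04   0.357  2.047  0.007  0.728 -1.658] [ 0.10583457  0.05718417 -0.72862561]
```

View pics/c2.png

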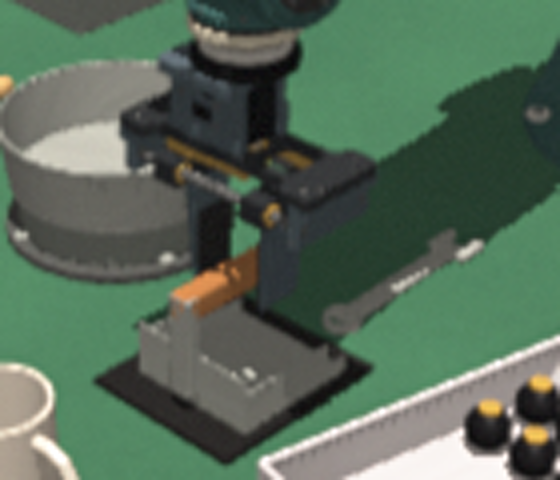

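The fingers straddle the bar. I'll lower the last bit and close.

carry_out(
  motion=[
    [[0,-3.5,-10,0,0.01,0],[0,0,-6,0,0,0],[0,0,0,0,0,0]],
  ],
)

```text
t: 4.47
tool_pos: [0.5726, -0.0015, 0.0765]
tool_rot: [3.137, 0.003, -3.1]
wrist_force: [0.0, -0.3, -0.4]
gripper_width: 0.0546
```

carry_out(
  motion=[
    [[0,0,0,0,0,0],[0,0,0,0,0,0],[0,0,0,0,0,0],[0,0,0,0,0,0],[0,0,0,0,0,0],[0,0,0,0,0,0]],
  ],
  hand=0,
  newtons=60,
)

```text
t: 5.22
tool_pos: [0.5728, -0.0016, 0.0772]
tool_rot: [3.137, 0.004, -3.1]
wrist_force: [-0.4, 0.5, -1.7]
gripper_width: 0.0197
```

carry_out(
  motion=[
    [[0,0,10,0,0,0],[0,0,40,0,0,0],[0,0,40,0,0,0],[0,0,40,0,0,0],[0,0,0,0,0,0]],
  ],
)

```text
t: 5.85
tool_pos: [0.572, -0.0015, 0.2132]
tool_rot: [3.137, 0.004, -3.1]
wrist_force: [0.1, 0.8, -2.2]
gripper_width: 0.0196
```

```bash
python3 - <<'E'
from h import *
p,d=robot.capture("scene"); s=robot.state(); print(s)
a=cv2.resize(p[70:240,190:340,::-1],None,fx=3,fy=3,interpolation=cv2.INTER_CUBIC); cv2.imwrite("pics/c3.png",a)
E
```

```text
{'t': 5.9, 'q': array([-0.04544768,  0.1805915 ,  1.99998618,  0.00549117,  0.96029185,
       -1.66103087]), 'qvel': array([ 4.43650475e-04,  3.82531276e-02,  2.83420638e-02, -1.55211468e-03,
       -1.55695063e-02,  2.14881993e-05]), 'joint_torque': array([-2.38585635e-02, -6.06476784e+01, -4.38523364e+01, -2.48308643e-02,
        2.15917546e-01,  2.29542020e-03]), 'tool_pos': array([ 0.57100248, -0.00143407,  0.21139844]), 'tool_rot': array([ 3.13717399e+00,  1.11876620e-03, -3.09995463e+00]), 'wrist_force': array([ 0.32520398, -0.92191488, -2.03893601]), 'torque': array([-0.02471962,  0.03348228, -0.01778435]), 'gripper_width': 0.01989664853029836}
```

View pics/c3.png

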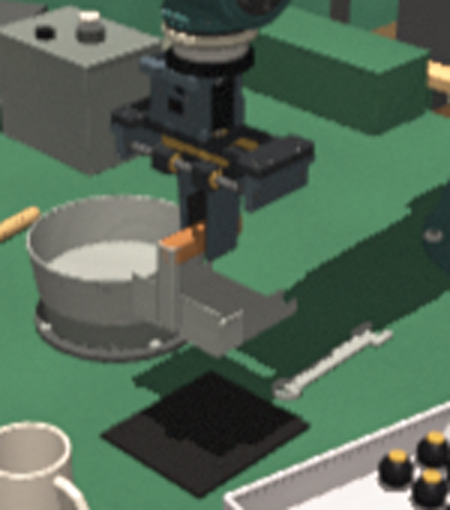

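The scoop hangs level in the grip at (200,290). On to the far half of the tray.

carry_out(
  motion=[
    [[7.5,41,0,0,0,-0.045],[7.5,41,0,0,0,-0.045],[7.5,41,0,0,0,-0.045],[7.5,41,0,0,0,-0.045],[7.5,40,0,0,0,-0.045],[0,0,0,0,0,0],[0,0,0,0,0,0]],
  ],
)

```text
t: 6.78
tool_pos: [0.6041, 0.2074, 0.2028]
tool_rot: [3.142, -0.01, 2.95]
wrist_force: [0.3, -0.5, -1.4]
gripper_width: 0.0195
```

```bash
python3 - <<'E'
from h import *
p,d=robot.capture("top"); s=robot.state(); print(s["tool_pos"],s["tool_rot"],s["q"].round(3))
a=cv2.resize(p[150:260,160:290,::-1],None,fx=5,fy=5,interpolation=cv2.INTER_CUBIC); cv2.imwrite("pics/c4.png",a)
E
```

```text
[0.60410369 0.20726092 0.20289395] [ 3.14143705 -0.01018701  2.94928897] [ 0.292  0.301  1.864  0.006  0.985 -1.09 ]
```

View pics/c4.png

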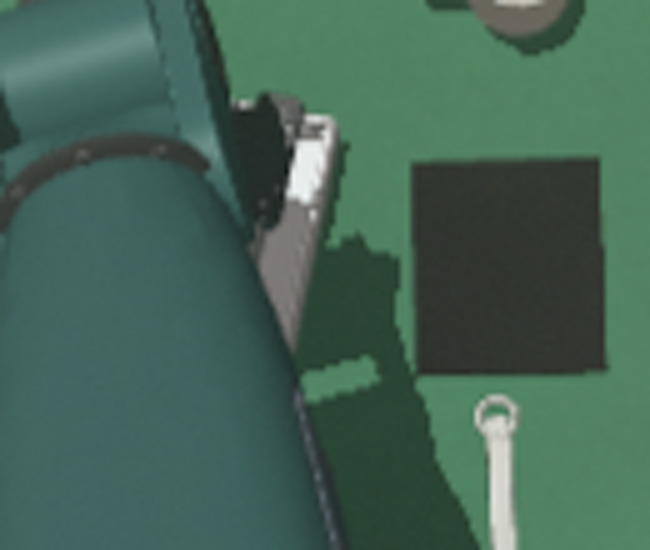

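The top view is blocked by the arm, so I'll use the scene camera for the entry.

carry_out(
  motion=[
    [[4,-6,-20,0,-0.01,0.008],[0,0,-35,0,0,0],[0,0,-20,0,0,0],[0,0,0,0,0,0]],
  ],
)

```text
t: 7.32
tool_pos: [0.6078, 0.1976, 0.1259]
tool_rot: [3.14, -0.0, 2.955]
wrist_force: [-1.0, 0.4, -2.1]
gripper_width: 0.0195
```

```bash
python3 - <<'E'
from h import *
p,d=robot.capture("scene"); s=robot.state(); print(s["tool_pos"],s["tool_rot"],s["q"].round(3))
np.save("d5.npy",d); W=world("scene",d)
x=p.copy()[:,:,::-1]
# tray rim fit in scene depth, tray frame guess
c=np.array([.5445,.213]); psi=-.185; R=np.array([[np.cos(psi),np.sin(psi)],[-np.sin(psi),np.cos(psi)]])
L=(W[...,:2]-c)@R.T; z=W[...,2]
for nm,sel in [("+y",(abs(L[...,0])<.12)&(abs(L[...,1]-.0665)<.012)),("-y",(L[...,0]<0)&(L[...,0]>-.12)&(abs(L[...,1]+.0665)<.012))]:
    k=L[sel&(z>.043)&(z<.053)]; print(nm,len(k),np.median(k,0).round(4),np.polyfit(k[:,0],k[:,1],1) if len(k)>9 else '')
a=cv2.resize(x[130:280,230:400],None,fx=4,fy=4,interpolation=cv2.INTER_CUBIC); cv2.imwrite("pics/c5.png",a)
E
```

```text
[0.60837796 0.19782564 0.1268274 ] [3.13930998e+00 7.79998360e-04 2.95510358e+00] [ 0.277  0.397  1.896  0.002  0.847 -1.109]
+y 200 [-0.0089  0.0669] [-0.01454008  0.06656599]
-y 71 [-0.0657 -0.065 ] [-0.00886635 -0.06553016]
```

View pics/c5.png

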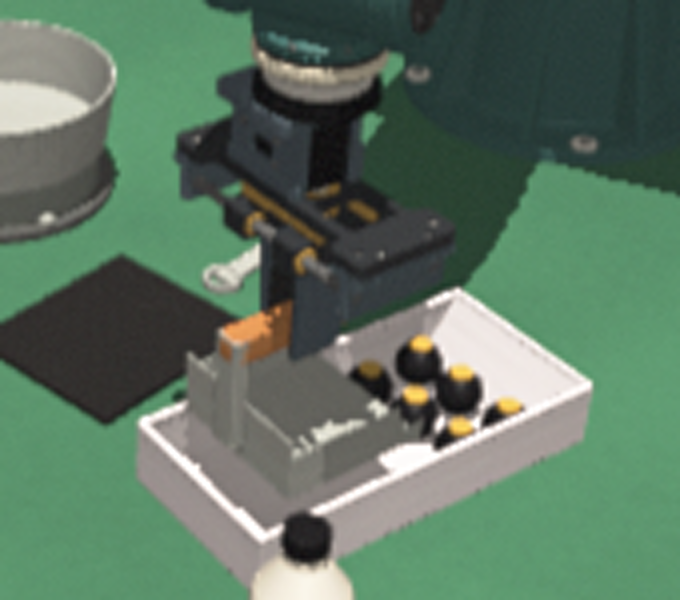

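Scoop is inside the tray outline, knobs ahead of the lip at (350–510, 340–440) of the crop. I'll correct 3 mm sideways and go down.

carry_out(
  motion=[
    [[0.5,3,-15,0,0,-0.006],[0,0,-20,0,0,0],[0,0,-12,0,0,0],[0,0,0,0,0,0]],
  ],
)

```text
t: 7.88
tool_pos: [0.6098, 0.2013, 0.0783]
tool_rot: [3.138, 0.003, 2.949]
wrist_force: [-0.2, -0.3, -0.8]
gripper_width: 0.0197
```

carry_out(
  motion=[
    [[0,0,-2,0,0,0],[0,0,-2,0,0,0],[0,0,0,0,0,0]],
  ],
)

```text
t: 8.25
tool_pos: [0.6104, 0.2015, 0.0748]
tool_rot: [3.138, 0.004, 2.949]
wrist_force: [0.6, -0.4, -2.2]
gripper_width: 0.0198
```

carry_out(
  motion=[
    [[0,0,-1.5,0,0,0],[0,0,-1,0,0,0],[0,0,0,0,0,0]],
  ],
)

```text
t: 8.62
tool_pos: [0.611, 0.2012, 0.0742]
tool_rot: [3.138, 0.005, 2.949]
wrist_force: [-0.8, -0.4, -1.5]
gripper_width: 0.0196
```

carry_out(
  motion=[
    [[-6.9,1.3,-0.5,0,0,0],[-6.9,1.3,-0.5,0,0,0],[-6.9,1.3,-0.3,0,0,0],[-6.9,1.3,-0.3,0,0,0],[-6.9,1.3,-0.3,0,0,0],[-6.9,1.3,-0.3,0,0,0],[-6.9,1.3,-0.3,0,0,0],[-6.9,1.3,-0.3,0,0,0],[-6.9,1.3,-0.3,0,0,0],[0,0,0,0,0,0]],
  ],
)

```text
t: 9.88
tool_pos: [0.549, 0.215, 0.0744]
tool_rot: [3.133, 0.015, 2.95]
wrist_force: [1.3, -0.1, 1.0]
gripper_width: 0.0196
```

```bash
python3 - <<'E'
from h import *
p,d=robot.capture("scene"); s=robot.state(); print(s["tool_pos"],s["tool_rot"],s["q"].round(3),s["wrist_force"])
a=cv2.resize(p[150:280,260:390,::-1],None,fx=4,fy=4,interpolation=cv2.INTER_CUBIC); cv2.imwrite("pics/c6.png",a)
E
```

```text
[0.54911301 0.21499686 0.07428151] [3.13323663 0.0146334  2.94975255] [ 0.334  0.406  2.015 -0.     0.704 -1.045] [0.61988832 1.1936776  1.53302838]
```

View pics/c6.png

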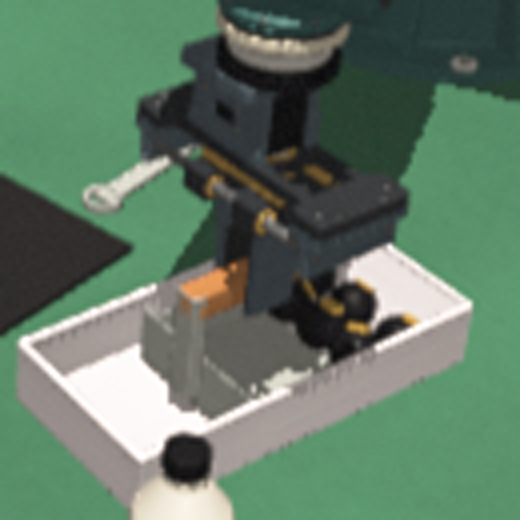

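Knobs are bunching between lip and ramp. Continue toward the ramp.

carry_out(
  motion=[
    [[-6.9,1.0,-0.2,0,0,0],[-6.9,1.0,-0.2,0,0,0],[-6.9,1.0,-0.2,0,0,0],[-6.9,1.0,-0.2,0,0,0],[-6.9,1.0,-0.2,0,0,0],[-6.9,1.0,-0.2,0,0,0],[0,0,0,0,0,0]],
  ],
)

```text
t: 10.8
tool_pos: [0.5179, 0.2224, 0.0788]
tool_rot: [3.126, 0.039, 2.956]
wrist_force: [4.4, -2.3, -2.2]
gripper_width: 0.0199
```

```bash
python3 - <<'E'
from h import *
p,d=robot.capture("scene"); s=robot.state(); print(s["tool_pos"],s["tool_rot"],s["q"].round(3),s["wrist_force"])
a=cv2.resize(p[150:280,260:390,::-1],None,fx=4,fy=4,interpolation=cv2.INTER_CUBIC); 
p,d=robot.capture("top"); b=cv2.resize(p[200:260,170:240,::-1],None,fx=4,fy=4); b=cv2.copyMakeBorder(b,0,520-b.shape[0],0,0,cv2.BORDER_CONSTANT)
cv2.imwrite("pics/c7.png",np.hstack([a,b])[:,:800])
E
```

```text
[0.51781646 0.22240833 0.07869319] [3.12565123 0.0386213  2.95541227] [ 0.368  0.357  2.08  -0.011  0.663 -1.009] [ 7.98995863 -2.35412831  0.3866105 ]
```

View pics/c7.png

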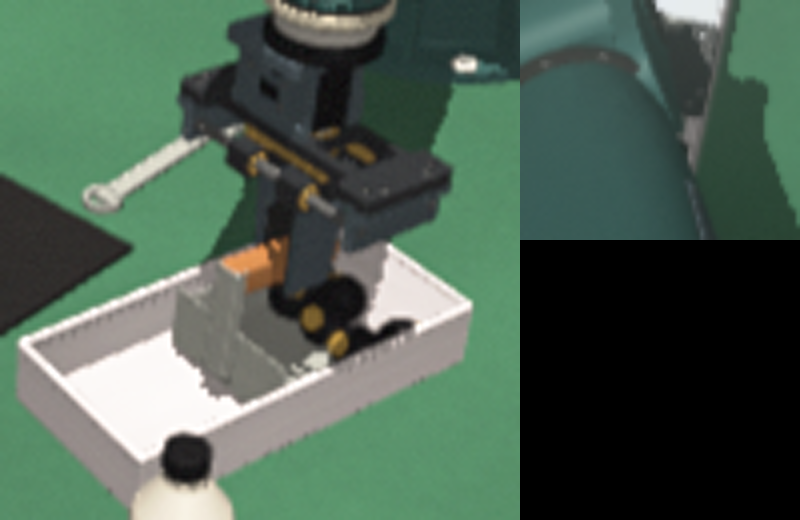

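carry_out(
  motion=[
    [[0,-1,-2,0,0.01,0],[-3,-1,-2,0,0.01,0],[-7,0.5,-1.5,0,0.005,0],[-7,0.5,-1.5,0,0.005,0],[-7,0.5,-1.5,0,0.005,0],[0,0,0,0,0,0]],
  ],
)

```text
t: 11.65
tool_pos: [0.5133, 0.2256, 0.0812]
tool_rot: [3.117, 0.043, 2.965]
wrist_force: [5.0, -2.4, -2.7]
gripper_width: 0.0196
```

```bash
python3 - <<'E'
from h import *
p,d=robot.capture("scene"); s=robot.state(); print(s["tool_pos"],s["tool_rot"],s["q"].round(3),s["wrist_force"])
dx,dy=s["tool_pos"][0]-.5445,s["tool_pos"][1]-.213; print("local",.982*dx-.19*dy-.0648,.19*dx+.982*dy)
a=cv2.resize(p[170:270,290:390,::-1],None,fx=5,fy=5,interpolation=cv2.INTER_CUBIC); 
cv2.imwrite("pics/c8.png",a)
E
```

```text
[0.51315382 0.22557718 0.08111879] [3.11734791 0.04312633 2.96432588] [ 0.373  0.346  2.09  -0.003  0.656 -1.018] [ 8.36514593 -1.96696875  0.09448492]
local -0.09797161532853071 0.006395019144694377
```

View pics/c8.png

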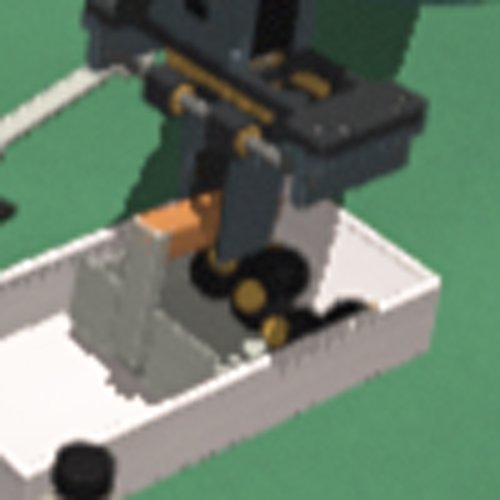

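The push stalls at about 8 N, with the scoop tipping slightly lip-down. Some knobs already sit over the pan. I'll roll the lip up while following the ramp, then look.

carry_out(
  motion=[
    [[0,0,0,0.01,0.05,0],[0,-0.5,1,0.01,0.055,0],[1,-0.7,2,0.01,0.055,0],[2,-0.7,2,0.01,0.055,0],[2,-0.7,2,0.01,0.055,0],[2,-0.7,2,0.01,0.055,0],[2,-0.7,2,0.01,0.055,0],[2,-0.5,2,0.01,0.055,0],[0,0,0,0,0,0]],
  ],
)

```text
t: 12.82
tool_pos: [0.5283, 0.2202, 0.0932]
tool_rot: [3.112, -0.399, 2.969]
wrist_force: [6.8, -1.7, 0.8]
gripper_width: 0.0194
```

```bash
python3 - <<'E'
from h import *
p,d=robot.capture("scene"); s=robot.state(); print(s["tool_pos"],s["tool_rot"],s["q"].round(3),s["wrist_force"])
a=cv2.resize(p[150:270,270:390,::-1],None,fx=4,fy=4,interpolation=cv2.INTER_CUBIC); 
cv2.imwrite("pics/c9.png",a)
E
```

```text
[0.52831116 0.22025007 0.09329771] [ 3.11162525 -0.39763828  2.96919911] [ 0.264  0.502  1.864  0.212  1.136 -1.253] [ 5.97448866 -1.65197686 -1.45785532]
```

View pics/c9.png

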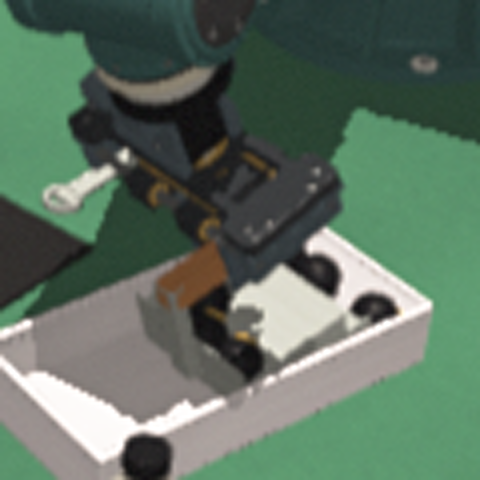

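Three or so black knobs lie at the back of the tilted pan, and two remain by the ramp (325,275), (375,310). Eleven pictures viewed so far, so I'll count numerically from here. Back off slightly, then lift.

carry_out(
  motion=[
    [[5,-1,4,0,0,0],[5,-1,6,0,0,0],[0,0,15,0,0,0],[0,0,25,0,0,0],[0,0,30,0,0,0],[0,0,30,0,0,0],[0,0,30,0,0,0],[0,0,20,0,0,0],[0,0,0,0,0,0]],
  ],
)

```text
t: 14.0
tool_pos: [0.5345, 0.218, 0.2625]
tool_rot: [3.113, -0.398, 2.97]
wrist_force: [-0.0, 0.3, -3.8]
gripper_width: 0.0196
```

```bash
python3 - <<'E'
from h import *
for n in("scene","top"):
    p,d=robot.capture(n); W=world(n,d); cv2.imwrite(f"pics/lift_{n}.png",p[...,::-1])
    for r in robot.silhouettes("knob1",n):
        m=r["mask"]; print(n,round(r["score"],2),np.round(r["bbox"]),m.sum(),np.nanmedian(W[m],0).round(3))
    hsv=cv2.cvtColor(p,cv2.COLOR_RGB2HSV); y=((hsv[...,0]>18)&(hsv[...,0]<35)&(hsv[...,1]>90)&(hsv[...,2]>70)).astype(np.uint8)
    k,_,st,c=cv2.connectedComponentsWithStats(y)
    for i in range(1,k):
        w=np.nanmedian(W[_==i],0)
        if st[i][4]>3 and w is not None and .3<w[0]<.75 and .05<w[1]<.4: print(" brass",n,c[i].round(),st[i][4],w.round(3))
s=robot.state(); print(s["tool_pos"],s["tool_rot"],s["q"].round(3),s["wrist_force"])
E
```

```text
scene 0.69 [303. 235. 314. 247.] 122 [0.585 0.199 0.03 ]
scene 0.53 [324. 168. 330. 174.] 61 [0.53  0.194 0.22 ]
scene 0.52 [329. 182. 341. 192.] 47 [0.563 0.245 0.219]
scene 0.5 [299. 229. 309. 237.] 78 [0.575 0.165 0.031]
scene 0.39 [313. 248. 321. 257.] 28 [0.603 0.244 0.037]
scene 0.38 [324. 174. 333. 180.] 37 [0.554 0.214 0.217]
 brass scene [327. 125.] 16 [0.58  0.218 0.372]
 brass scene [338. 127.] 14 [0.562 0.239 0.368]
 brass scene [312. 133.] 10 [0.594 0.191 0.349]
 brass scene [311. 137.] 11 [0.599 0.192 0.34 ]
 brass scene [321. 137.] 5 [0.6   0.221 0.351]
 brass scene [326. 140.] 4 [0.603 0.24  0.352]
 brass scene [325. 145.] 14 [0.606 0.239 0.34 ]
 brass scene [327. 176.] 8 [0.542 0.209 0.219]
 brass scene [334. 181.] 7 [0.552 0.237 0.221]
 brass scene [299. 228.] 6 [0.571 0.154 0.037]
 brass scene [304. 236.] 6 [0.581 0.182 0.033]
[0.5334758  0.21764499 0.25975167] [ 3.11516665 -0.40203233  2.96867083] [ 0.259  0.298  1.796  0.191  1.408 -1.199] [ 0.11685359 -0.39813195 -2.72963176]
```

```bash
python3 - <<'E'
from h import *
f=[]
for i in range(8):
    p,d=robot.capture("scene"); f.append(robot.state()["wrist_force"][2])
W=world("scene",d); print(np.mean(f),np.std(f)/8**.5)
for r in robot.silhouettes("knob1","scene"): print(round(r["score"],2),np.round(r["bbox"]),np.nanmedian(W[r["mask"]],0).round(3))
# dark pixels in the scoop region -> dark clusters by depth
hsv=cv2.cvtColor(p,cv2.COLOR_RGB2HSV)
z=W[...,2]; m=(hsv[...,2]<45)&(z>.16)&(z<.25)&(abs(W[...,0]-.55)<.09)&(abs(W[...,1]-.215)<.08)
P=W[m]; sc=np.array([.5445,.213]); ps=-.175
x=(P[:,0]-.5345)*np.cos(ps)+(P[:,1]-.2176)*np.sin(ps); y=-(P[:,0]-.5345)*np.sin(ps)+(P[:,1]-.2176)*np.cos(ps)
H,_,_=np.histogram2d(x,y,bins=[np.arange(-.09,.1,.01),np.arange(-.07,.08,.01)]); print(H.astype(int))
s=robot.state();print(s["tool_pos"],s["t"])
E
```

```text
-2.8057332867393376 0.1765339629057017
0.65 [322. 167. 334. 175.] [0.527 0.194 0.218]
0.59 [315. 247. 323. 255.] [0.603 0.244 0.036]
0.59 [327. 179. 341. 191.] [0.56  0.246 0.216]
0.39 [323. 174. 332. 183.] [0.553 0.211 0.215]
[[ 0  0  0  0  0  0  0  0  0  0  0  0  0  0  0]
 [ 0  0  0  0  0  0  0  0  0  0  0  0  0  0  0]
 [ 0  0  0  0  0  0  0  0  0  0  0  0  0  0  0]
 [ 0  0  0  0  0  0  0  0  0  0  0  0  0  0  0]
 [ 0  0  0  0  0  0  0  0  0  0  0  0  0  0  0]
 [ 0  0  0  0  0  0  0  0  0  0  0  0  0  0  0]
 [ 0  0  0  0  0  0  0  0  0  0  0  0  0  0  0]
 [ 0  0  0  0  1  2  0  0  0  0  0  0  0  0  0]
 [ 0  0  0  1 19  7  0  0  0  0  0  0  0  0  0]
 [ 0  0  0  7 20  0  0  1  0  0  0  0  0  0  0]
 [ 0  0  0  0  1  2 10 11  0  3 12  5  0  0  0]
 [ 0  0  0  0  0  5 16  5  5  7 17  4  0  0  0]
 [ 0  0  0  0  0  0  0  0  0  1  2  0  0  0  0]
 [ 0  0  0  0  0  0  0  0  0  0  0  0  0  0  0]
 [ 0  0  0  0  0  0  0  0  0  0  0  0  0  0  0]
 [ 0  0  0  0  0  0  0  0  0  0  0  0  0  0  0]
 [ 0  0  0  0  0  0  0  0  0  0  0  0  0  0  0]
 [ 0  0  0  0  0  0  0  0  0  0  0  0  0  0  0]]
[0.53403988 0.21780845 0.26080364] 14.65
```

Three distinct knobs in the scoop and three left in the tray; the force, about 0.65 N above empty, roughly fits. Carry to the feeder with lip up, turning clockwise on the way.

carry_out(
  motion=[
    [[-2,-10,0,0,0,-0.05],[-4,-20,0,0,0,-0.1],[-4.2,-24.8,0,0,0,-0.121],[-4.2,-24.8,0,0,0,-0.121],[-4.2,-24.8,0,0,0,-0.121],[-4.2,-24.8,0,0,0,-0.121],[-4.2,-24.8,0,0,0,-0.121],[-4.2,-24.8,0,0,0,-0.121],[-4.2,-24.8,0,0,0,-0.121],[-4.2,-24.8,0,0,0,-0.121],[-4.2,-24.8,0,0,0,-0.121],[-4.2,-24.8,0,0,0,-0.121],[-4.2,-24.8,0,0,0,-0.121],[-4.2,-24.8,0,0,0,-0.121],[-4.2,-24.8,0,0,0,-0.121],[-4.2,-24.8,0,0,0,-0.121],[-4.2,-24.8,0,0,0,-0.121],[-4.2,-24.8,0,0,0,-0.121],[-4.2,-24.8,0,0,0,-0.121],[0,0,0,0,0,0]],
  ],
)

```text
t: 17.15
tool_pos: [0.4449, -0.2563, 0.2616]
tool_rot: [3.117, -0.402, 0.64]
wrist_force: [0.7, 0.1, -2.7]
gripper_width: 0.0197
```

```bash
python3 - <<'E'
from h import *
from scipy.spatial.transform import Rotation as Ro
s=robot.state(); R=Ro.from_euler("xyz",s["tool_rot"]); M=R.as_matrix()
print(s["t"],s["tool_pos"],s["tool_rot"],s["q"].round(3),s["wrist_force"]); print("tool axes x,y,z",M.T.round(3))
n="scene"; p,d=robot.capture(n); W=world(n,d)
for r in robot.silhouettes("knob1",n): print(round(r["score"],2),np.round(r["bbox"]),np.nanmedian(W[r["mask"]],0).round(3))
E
```

```text
17.15 [ 0.44488924 -0.2562774   0.26157526] [ 3.11743972 -0.40185849  0.64034879] [-0.771 -0.022  2.161  0.483  0.967 -0.106] [ 0.73043167  0.0522365  -2.73728736]
tool axes x,y,z [[ 0.738  0.55   0.391]
 [ 0.59  -0.807  0.022]
 [ 0.328  0.214 -0.92 ]]
0.63 [315. 244. 323. 255.] [0.604 0.244 0.036]
0.6 [218. 107. 231. 120.] [ 0.46  -0.286  0.209]
0.47 [299. 234. 315. 251.] [0.586 0.2   0.03 ]
0.42 [299. 228. 310. 238.] [0.574 0.164 0.032]
0.42 [233. 107. 241. 117.] [ 0.441 -0.255  0.21 ]
```

carry_out(
  motion=[
    [[3,-1,-10,-0.07,0.095,0],[3,-1,-15,-0.07,0.095,0],[0,0,-22,0,0,0],[0,0,-22,0,0,0],[0,0,0,0,0,0]],
  ],
)

```text
t: 17.88
tool_pos: [0.452, -0.2538, 0.1912]
tool_rot: [3.121, -0.159, 0.653]
wrist_force: [-0.3, 0.3, -2.5]
gripper_width: 0.0197
```

carry_out(
  motion=[
    [[-4,-4,0,-0.1,0.135,0],[-4,-4,0,-0.1,0.135,0],[0,0,0,-0.1,0.135,0],[0,0,0,-0.1,0.135,0],[0,0,0,-0.1,0.135,0],[0,0,0,-0.1,0.135,0],[0,0,0,-0.06,0.08,0],[0,0,0,0,0,0],[0,0,0,0,0,0],[0,0,0,0,0,0],[0,0,0,0,0,0]],
  ],
)

```text
t: 19.25
tool_pos: [0.45, -0.2624, 0.204]
tool_rot: [3.111, 0.972, 0.642]
wrist_force: [0.2, 0.8, -1.6]
gripper_width: 0.0198
```

```bash
python3 - <<'E'
from h import *
s=robot.state(); print(s["t"],s["tool_pos"],s["tool_rot"],s["q"].round(3),s["wrist_force"])
for n in ("scene","top"):
    p,d=robot.capture(n); W=world(n,d); cv2.imwrite(f"pics/dump_{n}.png",p[...,::-1])
    for r in robot.silhouettes("knob1",n): print(n,round(r["score"],2),np.round(r["bbox"]),np.nanmedian(W[r["mask"]],0).round(3))
E
```

```text
19.25 [ 0.44999105 -0.26242822  0.20397167] [3.11115499 0.97202613 0.64155628] [-0.232  0.45   1.912 -0.712  1.526  1.003] [ 0.19867225  0.75669113 -1.6340128 ]
scene 0.59 [311. 248. 321. 255.] [0.604 0.244 0.035]
top 0.63 [186. 191. 201. 197.] [0.593 0.247 0.031]
top 0.45 [201. 196. 212. 204.] [0.574 0.194 0.033]
top 0.32 [246. 129. 275. 156.] [ 0.793 -0.01   0.037]
```

carry_out(
  motion=[
    [[0,0,10,0,0,0],[0,0,30,0,0,0],[0,0,35,0,0,0],[0,0,35,0.06,-0.08,0],[0,10,0,0.1,-0.135,0.05],[0,30,0,0.1,-0.135,0.1],[0,45,0,0.1,-0.135,0.1],[0,45,0,0.1,-0.135,0.1],[0,45,0,0.06,-0.08,0.1],[0,30,0,0,0,0.1],[0,0,0,0,0,0]],
  ],
)

```text
t: 20.82
tool_pos: [0.4485, -0.0515, 0.3239]
tool_rot: [2.969, 0.126, 1.141]
wrist_force: [0.3, -1.2, -1.5]
gripper_width: 0.0198
```

```bash
python3 - <<'E'
from h import *
s=robot.state(); print(s["t"],s["tool_pos"],s["tool_rot"],s["q"].round(3),s["wrist_force"])
for n in ("scene","top"):
    p,d=robot.capture(n); W=world(n,d); cv2.imwrite(f"pics/after_{n}.png",p[...,::-1])
    for r in robot.silhouettes("knob1",n): print(n,round(r["score"],2),np.round(r["bbox"]),np.nanmedian(W[r["mask"]],0).round(3))
    hsv=cv2.cvtColor(p,cv2.COLOR_RGB2HSV); m=((hsv[...,2]<50)).astype(np.uint8)
    m=(m>0)&(np.hypot(W[...,0]-.483,W[...,1]+.235)<.09)&(W[...,2]>.05)&(W[...,2]<.1)
    k,l,st,c=cv2.connectedComponentsWithStats(m.astype(np.uint8))
    print(n,"bowl dark",[(st[i][4],np.nanmedian(W[l==i],0).round(3).tolist()) for i in range(1,k) if st[i][4]>5])
E
```

```text
20.825 [ 0.44852718 -0.05151124  0.32387155] [2.96897565 0.12581255 1.14128627] [-0.06  -0.225  2.187 -0.203  1.071  0.446] [ 0.29190878 -1.23906845 -1.49827927]
scene 0.6 [315. 244. 323. 255.] [0.603 0.244 0.036]
scene 0.52 [300. 225. 310. 237.] [0.576 0.165 0.031]
scene bowl dark []
top 0.64 [307. 201. 320. 216.] [ 0.537 -0.186  0.078]
top 0.61 [203. 195. 209. 203.] [0.574 0.193 0.035]
top 0.58 [321. 197. 327. 210.] [ 0.554 -0.214  0.079]
top 0.39 [302. 215. 313. 224.] [ 0.506 -0.165  0.08 ]
top bowl dark [(np.int32(39), [0.538, -0.2, 0.076]), (np.int32(12), [0.496, -0.171, 0.076])]
```

Three knobs are in the bowl, at (0.537,-0.186), (0.554,-0.214) and (0.506,-0.165). Now to work out the turn back to the grasp orientation.

```bash
cat > e.py <<'E'
from h import *
from scipy.spatial.transform import Rotation as Ro
s=robot.state(); c=Ro.from_euler("xyz",s["tool_rot"]); t=Ro.from_euler("xyz",[3.137,.004,-3.100])
print("rotvec",(t*c.inv()).as_rotvec().round(3),"shift mm",((np.array([.5728,-.0016,.0772])-s["tool_pos"])*1000).round(1),s["t"],s["wrist_force"],s["q"].round(3))
E
python3 e.py
```

```text
rotvec [0.01  0.247 2.027] shift mm [ 123.7   51.6 -246.1] 21.025 [ 0.30320543 -0.49480777 -1.40944726] [-0.064 -0.222  2.186 -0.204  1.07   0.447]
```

carry_out(
  motion=[
    [[7.7,3.2,-6,0.001,0.015,0.127],[7.7,3.2,-6,0.001,0.015,0.127],[7.7,3.2,-6,0.001,0.015,0.127],[7.7,3.2,-6,0.001,0.015,0.127],[7.7,3.2,-6,0.001,0.015,0.127],[7.7,3.2,-6,0.001,0.015,0.127],[7.7,3.2,-6,0.001,0.015,0.127],[7.7,3.2,-6,0.001,0.015,0.127],[7.7,3.2,-6,0.001,0.015,0.127],[7.7,3.2,-6,0.001,0.015,0.127],[7.7,3.2,-6,0.001,0.015,0.127],[7.7,3.2,-6,0.001,0.015,0.127],[7.7,3.2,-6,0.001,0.015,0.127],[7.7,3.2,-6,0.001,0.015,0.127],[7.7,3.2,-6,0.001,0.015,0.127],[7.7,3.2,-6,0.001,0.015,0.127],[0,0,0,0,0,0],[0,0,0,0,0,0]],
  ],
)

```text
t: 23.28
tool_pos: [0.5776, -0.0161, 0.2185]
tool_rot: [3.14, -0.012, -3.06]
wrist_force: [-0.3, 0.1, -1.5]
gripper_width: 0.0193
```

```bash
python3 e.py; python3 - <<'E'
from h import *
p,d=robot.capture("scene"); W=world("scene",d); s=robot.state(); T=s["tool_pos"]; cv2.imwrite("pics/ret.png",p[...,::-1])
L=(W-T); a=.0416; x=L[...,0]*np.cos(a)+L[...,1]*np.sin(a)+.0098; y=-L[...,0]*np.sin(a)+L[...,1]*np.cos(a); z=L[...,2]+.0712
# bar top
hsv=cv2.cvtColor(p,cv2.COLOR_RGB2HSV); o=(hsv[...,0]>5)&(hsv[...,0]<18)&(hsv[...,1]>110)&(x>-.04)&(x<.08)&(abs(y)<.02)&(z>.093)&(z<.107)
print("bar top slope",np.polyfit(x[o],z[o],1),np.polyfit(x[o],y[o],1),o.sum(),x[o].min(),x[o].max())
m=(abs(y)<.045)&(x>-.052)&(x<.045)&(abs(z)<.02)
A=np.c_[x[m],y[m],np.ones(m.sum())]; print("pan plane",np.linalg.lstsq(A,z[m],rcond=None)[0],m.sum())
m=(abs(y-.055)<.008)&(x>-.03)&(x<.05)&(z>.028)&(z<.04); print("side wall top",m.sum(),np.polyfit(x[m],z[m],1))
E
```

```text
rotvec [ 0.004 -0.016 -0.04 ] shift mm [  -4.8   14.5 -141.3] 23.275 [-0.32736922  0.07773701 -1.52508624] [-0.068  0.188  1.976  0.     0.99  -1.721]
bar top slope [-0.01127202  0.10109227] [0.0682874  0.00110425] 89 0.019545727385067685 0.0748786928570799
pan plane [0.12086946 0.00538695 0.00105628] 119
side wall top 47 [0.06744532 0.03121946]
```

The pan looks about 0.1 rad lip-down relative to the tool; it slipped during the push. I'll correct position and yaw, lower part way, and measure better.

carry_out(
  motion=[
    [[-5,14,-25,0,0.04,-0.04],[0,0,-40,0,0.04,0],[0,0,-25,0,0,0],[0,0,0,0,0,0],[0,0,0,0,0,0]],
  ],
)

```text
t: 23.95
tool_pos: [0.5729, -0.0029, 0.1295]
tool_rot: [3.137, -0.089, -3.11]
wrist_force: [-0.6, 0.4, -1.6]
gripper_width: 0.0198
```

```bash
python3 e.py; python3 - <<'E'
from h import *
ps=[]
for i in range(4):
    p,d=robot.capture("scene"); ps.append(d)
d=np.median(ps,0).astype(np.float32); W=world("scene",d); s=robot.state(); T=s["tool_pos"]; print(s["tool_rot"],T)
L=(W-T); a=.0416; x=L[...,0]*np.cos(a)+L[...,1]*np.sin(a)+.0098; y=-L[...,0]*np.sin(a)+L[...,1]*np.cos(a); z=L[...,2]+.0712
m=(abs(y)<.04)&(x>-.05)&(x<.04)&(abs(z)<.025)
X,Y,Z=x[m],y[m],z[m]
for k in range(6):
    A=np.c_[X,Y,np.ones(len(X))]; c=np.linalg.lstsq(A,Z,rcond=None)[0]; r=abs(A@c-Z); g=r<max(.003,2*np.median(r)); X,Y,Z=X[g],Y[g],Z[g]
print("pan",c,len(X),X.min(),X.max())
hsv=cv2.cvtColor(p,cv2.COLOR_RGB2HSV); o=(hsv[...,0]>5)&(hsv[...,0]<18)&(hsv[...,1]>110)&(x>-.06)&(x<.1)&(abs(y)<.03)&(z>.06)&(z<.13)
for lo in np.arange(-.03,.09,.015):
    k=o&(x>=lo)&(x<lo+.015)
    if k.sum()>4: print(round(lo,3),k.sum(),"z max/med",np.percentile(z[k],[50,85]).round(4),"y",np.median(y[k]).round(4))
# lip edge and lowest visible
cv2.imwrite("pics/last.png",cv2.resize(p[100:260,190:350,::-1],None,fx=3.5,fy=3.5,interpolation=cv2.INTER_CUBIC))
E
```

```text
rotvec [ 0.003 -0.093  0.01 ] shift mm [ -0.1   1.3 -52.3] 23.95 [-0.5791813   0.354729   -1.56205069] [-0.045  0.336  1.982 -0.003  0.913 -1.645]
[ 3.13701618 -0.08872959 -3.10956435] [ 0.57297412 -0.00278336  0.12951171]
pan [0.03547428 0.00422028 0.00227969] 222 -0.047951241907009015 0.0209886205197792
0.015 12 z max/med [0.1001 0.1004] y -0.0042
0.03 40 z max/med [0.0973 0.1014] y 0.0082
0.045 40 z max/med [0.099  0.1013] y 0.0075
0.06 18 z max/med [0.1015 0.1021] y 0.0014
```

carry_out(
  motion=[
    [[-2,1,-20,0,0.035,0.01],[0,0,-18,0,0,0],[0,0,-5,0,0,0],[0,0,0,0,0,0]],
  ],
)

```text
t: 24.65
tool_pos: [0.5722, -0.0019, 0.0871]
tool_rot: [3.136, -0.12, -3.1]
wrist_force: [-0.2, 0.7, -1.4]
gripper_width: 0.0198
```

```bash
python3 e.py; python3 - <<'E'
from h import *
ps=[]
for i in range(4):
    p,d=robot.capture("scene"); ps.append(d)
d=np.median(ps,0).astype(np.float32); W=world("scene",d)
x,y,z=[W[...,i] for i in range(3)]; x=x-.563; y=y+.002
m=(abs(y)<.04)&(x>-.05)&(x<.04)&(z>-.01)&(z<.04)
X,Y,Z=x[m],y[m],z[m]
for k in range(6):
    A=np.c_[X,Y,np.ones(len(X))]; c=np.linalg.lstsq(A,Z,rcond=None)[0]; r=abs(A@c-Z); g=r<max(.003,2*np.median(r)); X,Y,Z=X[g],Y[g],Z[g]
print("pan world",c.round(4),len(X),X.min(),X.max())
E
```

```text
rotvec [ 0.004 -0.124  0.   ] shift mm [ 0.6  0.3 -9.9] 24.65 [-0.17827451  0.68902852 -1.44612997] [-0.042  0.413  1.975 -0.006  0.873 -1.65 ]
pan world [-0.0006  0.0052  0.0186] 251 -0.04880329448831644 0.01842084536790345
```

carry_out(
  motion=[
    [[-1,0,-7,0,0,0],[0,0,-2,0,0,0],[0,0,0,0,0,0]],
  ],
)

```text
t: 25.22
tool_pos: [0.5717, -0.0019, 0.0786]
tool_rot: [3.136, -0.118, -3.1]
wrist_force: [-0.2, 0.5, -1.9]
gripper_width: 0.0199
```

carry_out(
  motion=[
    [[0,0,-1.5,0,0,0],[0,0,-1,0,0,0],[0,0,0,0,0,0]],
  ],
)

```text
t: 25.6
tool_pos: [0.5721, -0.0018, 0.077]
tool_rot: [3.136, -0.118, -3.1]
wrist_force: [-0.9, -0.5, 0.3]
gripper_width: 0.0198
```

Contact with the board (force went from -1.9 to +0.3 N). Release and back off along the tool axis.

carry_out(
  motion=[
    [[0,0,0,0,0,0],[0,0,0,0,0,0],[0,0,0,0,0,0],[0,0,0,0,0,0],[0,0,0,0,0,0]],
  ],
  hand=0.6,
)

```text
t: 26.22
tool_pos: [0.5725, -0.0018, 0.077]
tool_rot: [3.136, -0.117, -3.1]
wrist_force: [0.3, -0.1, 0.1]
gripper_width: 0.0546
```

carry_out(
  motion=[
    [[1,0,10,0,0,0],[3.6,0,30,0,0,0],[5,0,40,0,0,0],[5,0,45,0,0,0],[-30,20,45,0,0,0],[-30,50,30,0,0,0],[-20,55,20,0,0,0],[0,55,0,0,0,0],[0,55,0,0,0,0],[0,55,0,0,0,0],[0,55,0,0,0,0],[0,55,0,0,0,0],[0,55,0,0,0,0],[0,0,0,0,0,0],[0,0,0,0,0,0]],
  ],
)

```text
t: 28.1
tool_pos: [0.504, 0.4646, 0.3142]
tool_rot: [3.132, -0.107, -3.101]
wrist_force: [-0.4, -0.8, -0.1]
gripper_width: 0.0546
```

```bash
python3 - <<'E'
from h import *
s=robot.state(); print(s["t"],s["tool_pos"],s["wrist_force"])
p,d=robot.capture("top"); W=world("top",d); z=W[...,2]
for r in robot.silhouettes("knob1","top"): print("top",round(r["score"],2),np.round(r["bbox"]),np.nanmedian(W[r["mask"]],0).round(3))
m=np.zeros(d.shape,bool); m[176:230,238:286]=1
r=cv2.minAreaRect(W[m&(z>.088)&(z<.13)][:,:2].astype(np.float32)); print("grip",r)
a=cv2.resize(p[110:275,110:375,::-1],None,fx=3,fy=3,interpolation=cv2.INTER_CUBIC); cv2.imwrite("pics/final.png",a)
E
```

```text
28.1 [0.50398652 0.4645659  0.31422417] [-0.38909758 -0.76585737 -0.11695778]
top 0.65 [202. 194. 210. 204.] [0.574 0.194 0.032]
top 0.65 [188. 190. 197. 197.] [0.593 0.248 0.032]
top 0.62 [302. 218. 313. 225.] [ 0.503 -0.163  0.079]
top 0.51 [214. 203. 219. 208.] [0.563 0.161 0.034]
top 0.46 [307. 204. 318. 217.] [ 0.538 -0.185  0.076]
top 0.41 [317. 194. 326. 210.] [ 0.554 -0.217  0.077]
grip ((0.5871495008468628, 0.001208815723657608), (0.09385424107313156, 0.01981377974152565), 2.891261577606201)
```

View pics/final.png

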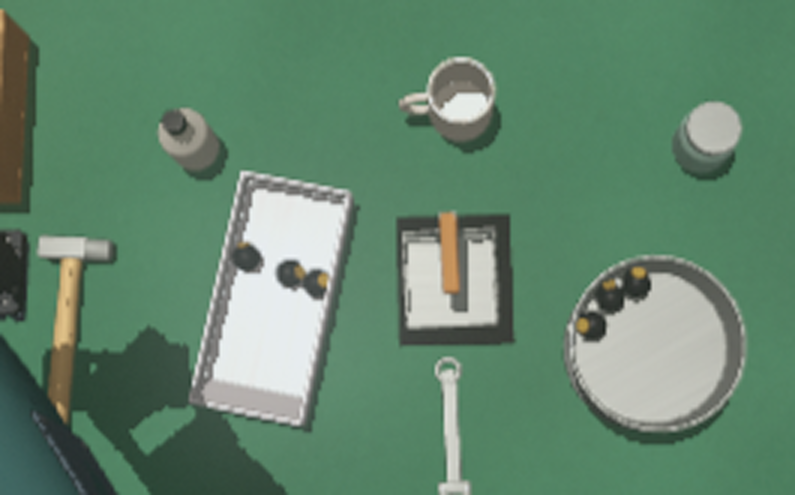

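The final picture shows three knobs in the bowl (590–640, 285–325), three in the tray (245–320, 255–285), the scoop standing on its board (450,280), and the other visible bench items where they were. I'm handing in.

```bash
python3 -c "
from cell import robot; print(robot.sign_off())"
```

```text
the job is handed in; nothing more can be done
None
```

The job is done and handed in at about 28 s of the 64 s. I scooped three ball knobs in one load, tipped all three into the bowl feeder and stood the scoop back on its rubber board. The other three stayed in the tray.

- **Knobs:** The last top picture and the network both show three knobs in the bowl and three in the tray, with none on the table. Three is the minimum asked. The sweep stalled at about 8 N of push near the ramp, and I lifted with what was on the pan.
- **Scoop:** The push turned the scoop about 0.12 rad in the grip. I levelled it before setting it down, and the pan measured flat about 10 mm above the board. It stands wholly on the board, with its bar about 5 mm from where it started. The gripper was open and well clear at hand-in.
- **Bystanders:** In the last picture the bottle, mug, jar, wrench and hammer look unmoved. The brush lay outside that crop, so I did not check it at the end.
- **Loose check:** The weight on the wrist fitted three knobs only roughly, reading 0.65 N above empty against 1.03 N expected. The count rests on the images.

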